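# Wind the screw jack level with the stone block

## Robot

A 6-joint arm with a two-finger parallel gripper is mounted at the origin on the work surface. World frame = base frame: x ahead of the robot, y to its left, z up, the work surface at z = 0. Lengths are in m, angles in rad, forces in N, time in s.
With the tool pointing down it reaches from about 0.375 to 0.925 m from the base axis. Payload 5.7 kg.
Tool frame: the origin (TCP) lies midway between the tips of the shut fingers; the grasp point (between the pads) lies 19 mm behind it; z points along the fingers, x is the direction in which the jaws open and shut, and the axes are right-handed (so a half turn about z gives the same grasp; the last joint's range is limited). The gripper opens to 88 mm and grips with 3 to 60 N. Pads are 20 mm wide; open, the fingers measure 115 mm over their backs; the gripper's body (75 mm by 178 mm) begins 61 mm behind the grasp point.
Start: joints at [1.02, 0.359, 1.51, -0, 1.272, -0.115], TCP at [0.253, 0.544, 0.223] pointing down, gripper open.
Joint ranges: [-2.97, 2.97], [-1.01, 2.36], [0.21, 2.38], [-0.96, 4.11], [0.2, 2.71], [-2.98, 2.98]. Speed limits (rad/s): [2.39, 2.39, 3.14, 3.14, 3.14, 3.14].

## Interface

Orientations are given as a unit quaternion [x, y, z, w].
In Python, from bench import move_ptp, servo_line, goto_joints, move_gripper, sleep, inverse_kinematics, capture, PlanningError, close_job, spot_in, silhouettes, current_clock, current_joint_pos, current_qvel, current_joint_torque, current_position, current_orientation, current_force, current_torque, current_finger_gap gives the robot as it stands. Calls block until the motion is done:
- move_ptp(position, orientation): joint-space move of the TCP to a pose.
- servo_line(position, orientation=None, rate=0.15, contact_N=None): straight line of the TCP; orientation=None keeps the orientation; rate is the mean speed in m/s. With contact_N (N) it stops when the force on the tool has changed by that much, and returns True; else False.
- goto_joints(angles): joint-space move.
- move_gripper(opening): finger opening in m; the grip force is fixed at half the most; returns when the fingers have stopped.
- sleep(seconds).
- inverse_kinematics(position, orientation): joint angles nearest the present ones, or None.
- capture(name): name is "scene" or "side" or "wrist"; returns a dict with "image" (420x560x3 uint8, blue, green, red), "range_z" (420x560 float32, m along the optical axis (not along the pixel's ray), 0 where there is no reading), "intrinsics" (3x3 intrinsics, pixels), "R" (3x3) and "t" (3): a world point X has camera coordinates R X + t. Camera axes: x right, y down, z forward; pixel columns grow to the right and rows downward; lengths in m; the calibration is good to about 2 mm. A picture is of the moment at which its call begins.
A pose or a line that the arm cannot do raises PlanningError and nothing moves.
- close_job(): hands the job in, once; it reports no verdict.
Trained networks look in the newest picture that a camera, given by its name, has taken for a name from the list of things; names that differ only in an ending like _2 or _b are one class to them, and where a whole thing is asked for, a point or a joint stands for the part that bears it (a point fixed in the world has none). Each returns a list of dicts, best first, with "conf" (0 to 1); they miss things now and then, are a little off and sometimes report something else, mostly with a low value. They report only what shows in the picture. A call takes as long as a camera call. They do not tell look-alikes from the thing itself.
- spot_in(camera, query): "xy" ([column, row] in pixels, amid what is visible of it).
- silhouettes(camera, query): "region" (420x560 bool, what is visible of it) and "xy" ([column, row] in pixels, amid what is visible of it).
Readings, each from a call of its own:
- current_clock(): time.
- current_joint_pos(): joint angles.
- current_qvel(): joint speeds.
- current_joint_torque(): joint torques, N m.
- current_position(): TCP position.
- current_orientation(): TCP orientation.
- current_force(): force on the tool from outside, world axes, zero at the start.
- current_torque(): the same for the moment, N m.
- current_finger_gap(): finger opening in m.
Only numpy, scipy, OpenCV 4.12 (cv2) and the standard library are available. Lean on these libraries where they do the work, as an engineer would, in place of code of your own. Each camera call takes 0.05 s, during which the arm holds its last target.

## Task

Take the big crank, drop its ring over the post on top of the screw jack with its arm between the two driving pins, and wind it clockwise (seen from above) until the jack's lift table is level, within a centimetre, with the top of the stone block beside it, so that the bird box can be slid across. Do not push the lift table itself; leave the crank seated on the jack and let go.

Things in the scene. Friction and masses are not known exactly. Their poses are not given: they have to be found in the camera images.
- crank_grip (a point): Big loose crank, lying flat. Point: centre of its upright wooden grip (24 mm thick, 68 tall), 46 mm above the crank's flat underside. x points from hub to grip: the hub ring's centre is 70 mm along -x (ring 46 mm outside, 28 bore, 12 thick; arm 14 wide, 10 thick). The grip is a sleeve: stiff enough to carry the crank unturned, it spins in winding. The other, small crank (40 mm arm) is wrong.
- driver (a point): Steel plate, 84 mm across, on top of the jack's upright screw; turns with it. Point: centre of its upper face, the crank's seat. Centre post 16 mm thick, 22 tall, conical tip. Two pins 10 mm thick, 18 tall, 35 mm out, 45 deg either side of x: the crank's arm lies along x (20 deg play), grip then 70 mm out, 46 mm up. Clockwise from above lifts 30 mm a turn; about 3 N at the grip; stays where left.
- lift_table: The jack's lift table: steel plate 120 x 110 mm, 10 thick, riding on the screw, its centre 190 mm sideways of it; carries an open silver bird box 26 mm tall. Origin: centre of the plate's upper face (under the box), so its z is the table's height. It starts 20 to 50 mm below the stone block's top and can be wound past it; winding back lowers it.
- sill: Fixed pale stone block, 130 x 120 mm, beside the lift table on the side away from the screw, across a gap of about 25 mm. Origin: centre of its flat top, so its z is the height that the lift table's upper face must reach.
Things that resemble listed ones, but are neither listed nor needed, are in the scene too. There is more than one size of the part that bears crank_grip; the job needs the largest.

How it is judged:
By the outcome, as a careful person would: the job done as asked, in the order asked, and still so for the second after the job is handed in, with the robot touching nothing.
It also fails if it takes over 64 s, if anything falls off the work surface, if the arm or the gripper's body presses on something with over 40 N, if the wrist force passes 120 N, or if a joint passes its speed limit or range.

## Working session

There is one attempt and no reset: what is moved stays moved. The work goes in short steps, each a Python script; the robot and the scene stay as the last script left them, time stands still between calls to the robot, and variables do not carry over. Pictures are saved under pics/ and viewed, and the job is handed in when it is done.

```bash
mkdir -p pics; ls
cat > h.py <<'E'
import numpy as np, cv2
from bench import *
def px2w(c,u,v,z=None):
    K=c["intrinsics"];R=c["R"];t=c["t"]
    d=np.linalg.inv(K)@np.array([u,v,1.0])
    if z is None:
        v0,u0=int(round(v)),int(round(u))
        return R.T@(d*c["range_z"][v0,u0]-t)
    o=-R.T@t; w=R.T@d
    return o+w*(z-o[2])/w[2]
def cloud(c):
    h,w=c["range_z"].shape
    u,v=np.meshgrid(np.arange(w),np.arange(h))
    p=np.stack([u,v,np.ones_like(u)],-1).reshape(-1,3)@np.linalg.inv(c["intrinsics"]).T
    p=p*c["range_z"].reshape(-1,1)
    return ((p-c["t"])@c["R"]).reshape(h,w,3)
E
python3 - <<'E'
from h import *
print(current_clock())
for n in ["scene","side"]:
    c=capture(n); cv2.imwrite(f"pics/{n}0.png",c["image"]); np.savez(f"{n}0.npz",**c)
    P=cloud(c)
    for q in ["crank_grip","driver","lift_table","sill"]:
        for d in silhouettes(n,q)[:5]:
            m=d["region"]&(c["range_z"]>0); 
            print(n,q,round(d["conf"],2),np.round(d["xy"]),m.sum(),np.round(np.median(P[m],0),3),np.round(P[m].min(0),3),np.round(P[m].max(0),3))
E
```

```text
pics
0.0
scene crank_grip 0.77 [145. 314.] 376 [ 0.607 -0.352  0.007] [ 0.547 -0.382 -0.003] [ 0.625 -0.337  0.055]
scene crank_grip 0.7 [146. 266.] 426 [ 0.501 -0.312  0.034] [ 0.408 -0.326 -0.005] [ 0.508 -0.27   0.08 ]
scene crank_grip 0.67 [103. 292.] 391 [ 0.499 -0.416  0.006] [ 0.442 -0.433 -0.005] [ 0.516 -0.377  0.056]
scene driver 0.76 [290. 195.] 537 [0.557 0.071 0.126] [ 0.326  0.033 -0.005] [0.594 0.214 0.149]
scene lift_table 0.89 [332. 205.] 1822 [0.571 0.217 0.043] [ 0.429  0.041 -0.006] [0.61  0.332 0.113]
scene sill 0.91 [382. 179.] 1973 [0.589 0.376 0.071] [ 0.489  0.31  -0.004] [0.621 0.462 0.087]
side crank_grip 0.95 [329. 329.] 407 [ 0.466 -0.305  0.015] [ 0.403 -0.323 -0.001] [ 0.501 -0.265  0.086]
side crank_grip 0.7 [373. 308.] 158 [ 0.603 -0.349  0.012] [ 0.553 -0.377  0.   ] [ 0.644 -0.337  0.062]
side crank_grip 0.55 [365. 348.] 230 [ 0.487 -0.405  0.011] [ 0.452 -0.429 -0.002] [ 0.514 -0.372  0.061]
side driver 0.6 [252. 201.] 521 [0.544 0.074 0.132] [0.505 0.037 0.004] [0.661 0.184 0.154]
side lift_table 0.64 [218. 194.] 1552 [0.528 0.231 0.049] [ 0.483  0.051 -0.001] [0.61  0.355 0.122]
side sill 0.55 [184. 161.] 1864 [0.531 0.386 0.085] [ 0.48   0.306 -0.004] [0.618 0.553 0.097]
```

View pics/scene0.png

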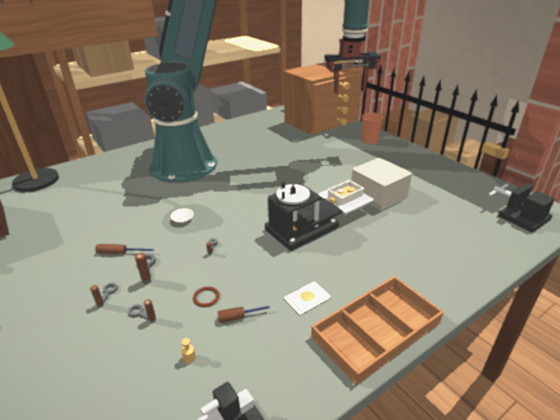

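View pics/side0.png

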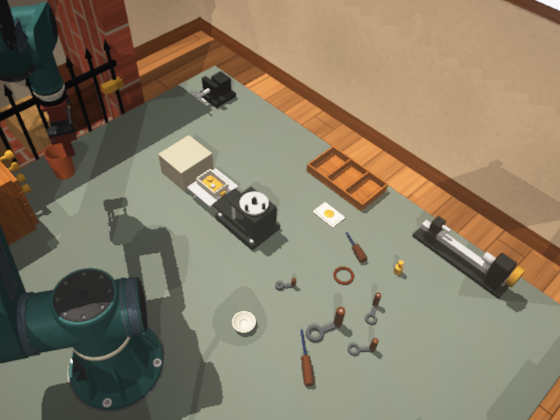

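The scene shows four cranks (scene picture):
- (146,266): tallest grip and largest ring, grip top about 80 mm.
- (145,314) and (103,292): medium, grip tops about 55 mm.
- (211,246): smallest.

The one at (146,266) fits the big crank. The jack is at (290,195) and the sill at (382,179). Next is a wrist view of both working spots.

Run:
```python
from h import *
s=np.load("scene0.npz"); im=cv2.resize(s["image"][220:340,80:240],(640,480),interpolation=cv2.INTER_CUBIC); cv2.imwrite("pics/crop.png",im)
print(current_orientation())
q=[1,0,0,0]
R0=None
c=capture("wrist"); print(-c["R"].T@c["t"],c["R"][2])
move_ptp([0.50,0.09,0.36],current_orientation())
c=capture("wrist"); cv2.imwrite("pics/w1.png",c["image"]); np.savez("w1.npz",**c)
print(current_clock(),current_joint_pos(),-c["R"].T@c["t"],c["R"][2])
P=cloud(c)
for q in ["driver","lift_table","sill"]:
    for d in silhouettes("wrist",q)[:3]:
        m=d["region"]&(c["range_z"]>0); 
        print(q,round(d["conf"],2),np.round(d["xy"]),m.sum(),np.round(np.median(P[m],0),3),np.round(P[m].min(0),3),np.round(P[m].max(0),3))
```

```text
[ 8.43242633e-01  5.37533120e-01 -7.37132646e-05  4.46548324e-05]
[0.1776651  0.58035533 0.38527167] [ 0.27563384 -0.12715833 -0.95281517]
2.5333 [ 4.36040919e-02  1.23899210e-01  1.49260495e+00  1.40521028e-04
  1.52576246e+00 -1.09261465e+00] [0.42425591 0.12710365 0.52243362] [ 0.27524766 -0.12655881 -0.95300661]
driver 0.84 [282. 218.] 2671 [0.547 0.081 0.13 ] [ 0.508  0.035 -0.001] [0.647 0.121 0.153]
lift_table 0.6 [370. 162.] 7939 [0.538 0.239 0.047] [ 0.485  0.072 -0.001] [0.623 0.324 0.114]
sill 0.86 [483. 113.] 10694 [0.542 0.395 0.087] [ 0.485  0.348 -0.001] [0.616 0.47  0.091]
```

View pics/crop.png

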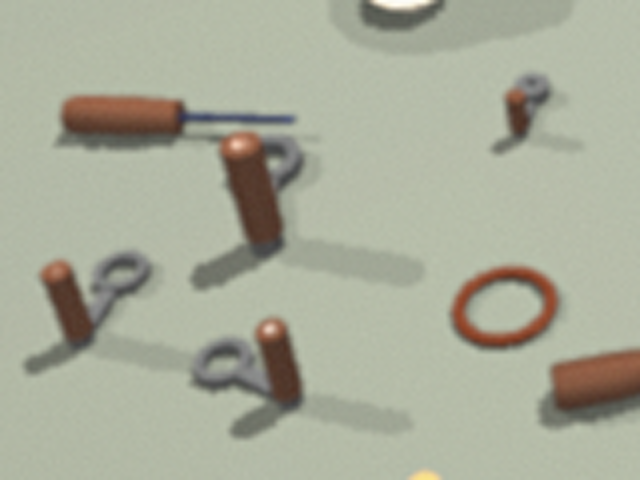

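View pics/w1.png

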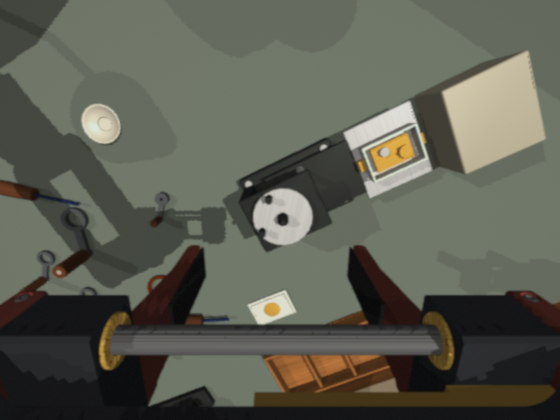

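The crop confirms the crank whose grip top is at crop (240,145) is the largest by grip and ring. In the wrist view the driver's post is at (283,219), with pins at (267,199) and (262,232). I'll refine the driver pose, sill height and table height.

Run:
```python
from h import *
c=np.load("w1.npz"); P=cloud(c); im=c["image"]
cv2.imwrite("pics/d1.png",cv2.resize(im[170:270,230:340],(770,700),interpolation=cv2.INTER_CUBIC))
near=np.hypot(P[...,0]-.547,P[...,1]-.078)<.07
zs=P[...,2]
h=np.histogram(zs[near&(zs>.1)],bins=np.arange(.1,.17,.002)); print([(round(b,3),n) for n,b in zip(*h) if n])
g=cv2.cvtColor(im,cv2.COLOR_BGR2GRAY)
m=(near&(g>120)&(zs>.115)).astype(np.uint8)
z=np.median(zs[m>0]);print("plate z",z)
ct=max(cv2.findContours(m,cv2.RETR_EXTERNAL,cv2.CHAIN_APPROX_NONE)[0],key=len)
hull=cv2.convexHull(ct)[:,0]
W=np.array([px2w(c,u,v,z)[:2] for u,v in hull])
A=np.c_[2*W,np.ones(len(W))]; s=np.linalg.lstsq(A,(W**2).sum(1),rcond=None)[0]
print("circle",s[:2],np.sqrt(s[2]+s[:2]@s[:2]))
d=(near&(g<90)&(zs>z-.004)).astype(np.uint8)
n,l,st,ce=cv2.connectedComponentsWithStats(d)
for i in range(1,n):
    if st[i,4]>5:
        Q=P[l==i]; top=Q[Q[:,2]>Q[:,2].max()-.006]
        print(st[i],ce[i],np.round(Q[:,2].max(),4),"top",np.round(top.mean(0),4),px2w(c,*ce[i],z)[:2])
# table, sill
for n,sel in [("sill",(P[...,1]>.35)&(P[...,1]<.46)&(P[...,0]>.49)&(P[...,0]<.62)&(zs>.08)),("tab",(g>130)&(P[...,1]>.19)&(P[...,1]<.34)&(abs(P[...,0]-.55)<.07)&(zs>.02))]:
    hh=np.histogram(zs[sel],bins=np.arange(.02,.12,.002)); print(n,[(round(b,3),k) for k,b in zip(*hh) if k>20],P[sel].mean(0))
```

```text
[(np.float64(0.1), np.int64(4)), (np.float64(0.102), np.int64(2)), (np.float64(0.104), np.int64(4)), (np.float64(0.106), np.int64(2)), (np.float64(0.108), np.int64(10)), (np.float64(0.11), np.int64(21)), (np.float64(0.112), np.int64(20)), (np.float64(0.114), np.int64(120)), (np.float64(0.116), np.int64(1166)), (np.float64(0.118), np.int64(438)), (np.float64(0.122), np.int64(10)), (np.float64(0.124), np.int64(14)), (np.float64(0.126), np.int64(65)), (np.float64(0.128), np.int64(1594)), (np.float64(0.13), np.int64(722)), (np.float64(0.132), np.int64(16)), (np.float64(0.134), np.int64(10)), (np.float64(0.136), np.int64(8)), (np.float64(0.138), np.int64(18)), (np.float64(0.14), np.int64(10)), (np.float64(0.142), np.int64(23)), (np.float64(0.144), np.int64(25)), (np.float64(0.146), np.int64(84)), (np.float64(0.148), np.int64(30)), (np.float64(0.15), np.int64(19)), (np.float64(0.152), np.int64(4))]
plate z 0.12958167392363978
circle [0.54923445 0.07945553] 0.042128515227086535
[265 195   7   9  47] [268.0212766 199.0212766] 0.1497 top [0.5137 0.0744 0.1473] [0.51663973 0.07232473]
[277 213
[... 831 characters left out ...]
), np.int64(37)), (np.float64(0.084), np.int64(709)), (np.float64(0.086), np.int64(5427)), (np.float64(0.088), np.int64(1112))] [0.55008244 0.40497037 0.08707939]
tab [(np.float64(0.042), np.int64(44)), (np.float64(0.044), np.int64(1069)), (np.float64(0.046), np.int64(1259)), (np.float64(0.048), np.int64(167)), (np.float64(0.05), np.int64(24)), (np.float64(0.056), np.int64(36)), (np.float64(0.058), np.int64(110)), (np.float64(0.06), np.int64(553)), (np.float64(0.062), np.int64(124)), (np.float64(0.064), np.int64(44)), (np.float64(0.066), np.int64(184)), (np.float64(0.068), np.int64(97)), (np.float64(0.07), np.int64(210)), (np.float64(0.072), np.int64(220))] [0.54034335 0.26929622 0.05350523]
```

View pics/d1.png

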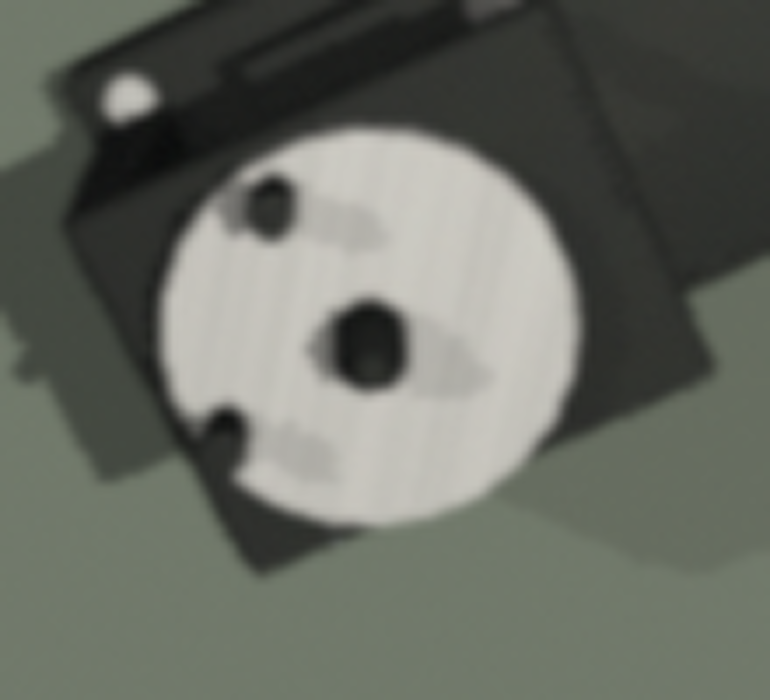

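```bash
cat >> h.py <<'E'
def Q(deg):
    a=np.radians(deg)/2; return [np.cos(a),np.sin(a),0,0]
E
python3 - <<'E'
from h import *
move_ptp([0.48,-0.25,0.32],Q(-20))
c=capture("wrist"); cv2.imwrite("pics/w2.png",c["image"]); np.savez("w2.npz",**c)
print(current_clock(),current_joint_pos())
P=cloud(c)
for d in silhouettes("wrist","crank_grip")[:4]:
        m=d["region"]&(c["range_z"]>0); p=P[m]
        print(round(d["conf"],2),np.round(d["xy"]),m.sum(),np.round(p.min(0),3),np.round(p.max(0),3))
        t=p[p[:,2]>p[:,2].max()-.006]; print(" top",t.mean(0),len(t))
E
```

```text
4.025 [-6.06068934e-01  1.97443734e-01  1.49537057e+00  4.76078958e-04
  1.44850616e+00 -2.59321519e-01]
0.85 [361. 208.] 441 [ 0.558 -0.378 -0.   ] [ 0.622 -0.334  0.058]
 top [ 0.61512845 -0.34072437  0.0551831 ] 74
0.82 [285. 208.] 957 [ 0.408 -0.337 -0.001] [ 0.507 -0.266  0.083]
 top [ 0.49477927 -0.31075309  0.08035464] 195
0.74 [315. 256.] 470 [ 0.456 -0.464 -0.001] [ 0.516 -0.373  0.057]
 top [ 0.50705275 -0.42056051  0.05517223] 77
```

View pics/w2.png

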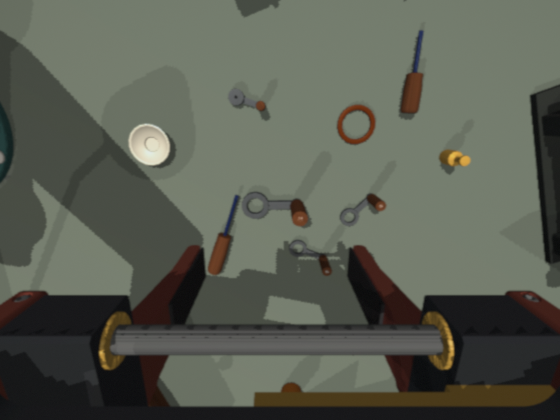

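The big crank's ring is at (256,205) and its grip top at (300,213). Next I fit the hub centre and the grip axis.

Run:
```python
from h import *
capture("wrist")
c=np.load("w2.npz"); P=cloud(c)
ds=[d for d in silhouettes("wrist","crank_grip")]
d=min(ds,key=lambda d:abs(d["xy"][0]-285)+abs(d["xy"][1]-208)); m=d["region"]
hub0=px2w(c,256,205,.012)[:2]; print("hub rough",hub0)
ys,xs=np.nonzero(m); W=np.array([px2w(c,u,v,.012)[:2] for u,v in zip(xs,ys)])
r=W[np.hypot(*(W-hub0).T)<.026]
from scipy.optimize import least_squares
# outer contour points of the ring, away from arm
ct=max(cv2.findContours(m.astype(np.uint8),cv2.RETR_EXTERNAL,cv2.CHAIN_APPROX_NONE)[0],key=len)[:,0]
C=np.array([px2w(c,u,v,.010)[:2] for u,v in ct])
g=np.array([.495,-.311]); u=(g-hub0)/np.linalg.norm(g-hub0)
C=C[((C-hub0)@u<.008)]
s=least_squares(lambda p:np.hypot(*(C-p[:2]).T)-p[2],[*hub0,.023]); print("hub",s.x,np.abs(s.fun).max())
p=P[m]; 
for lo in (.02,.03,.04,.05,.06,.07):
    q=p[(p[:,2]>lo)&(p[:,2]<lo+.01)]; print(lo,q.mean(0),q.min(0),q.max(0),len(q))
t=p[p[:,2]>.077]; print("top",t.mean(0),(t.min(0)+t.max(0))/2)
h=s.x[:2]; gg=t.mean(0)[:2]; print("dist",np.linalg.norm(gg-h),"yaw",np.degrees(np.arctan2(*(gg-h)[::-1])))
```

```text
hub rough [ 0.43080983 -0.28800201]
hub [ 0.42953908 -0.28788733  0.02280529] 0.0011248120450581059
0.02 [ 0.49564358 -0.3021215   0.02469624] [ 0.4837325  -0.30834594  0.0200761 ] [ 0.50597027 -0.29975054  0.02920119] 22
0.03 [ 0.49649867 -0.30241229  0.03478719] [ 0.48559233 -0.3083937   0.03006509] [ 0.50604986 -0.29992219  0.03898535] 27
0.04 [ 0.49556889 -0.30240188  0.04534092] [ 0.48459821 -0.30887435  0.04064058] [ 0.50657844 -0.29996092  0.04987724] 27
0.05 [ 0.49550445 -0.30249356  0.05510079] [ 0.48353504 -0.30809784  0.05002739] [ 0.50613586 -0.29990783  0.05980188] 27
0.06 [ 0.49583607 -0.302194    0.06534087] [ 0.48561092 -0.30892717  0.06038514] [ 0.50663377 -0.29965845  0.06997751] 34
0.07 [ 0.49471485 -0.30813414  0.07801389] [ 0.48379102 -0.32214709  0.07009172] [ 0.50667255 -0.29997436  0.07999161] 84
top [ 0.4949378  -0.30953858  0.08447707] [ 0.49664835 -0.24604635  0.28000987]
dist 0.06888954050503948 yaw -18.317910578637793
```

Run:
```python
from h import *
a=-19.3
move_gripper(0.06)
move_ptp([.495,-.3108,.12],Q(a))
servo_line([.495,-.3108,.033],rate=.1)
move_gripper(0.0)
print("gap",current_finger_gap(),current_force())
servo_line([.495,-.3108,.17],rate=.12)
print("gap",current_finger_gap(),current_force())
c=capture("wrist"); cv2.imwrite("pics/w3.png",c["image"]); np.savez("w3.npz",**c)
c=capture("side"); cv2.imwrite("pics/s3.png",c["image"]); 
print(current_clock())
```

```text
gap 0.023679998450528116 [-0.51435602  0.69318719  1.34067369]
gap 0.023668610045025774 [ 0.08658783  0.06342222 -1.90618618]
8.7167
```

View pics/w3.png

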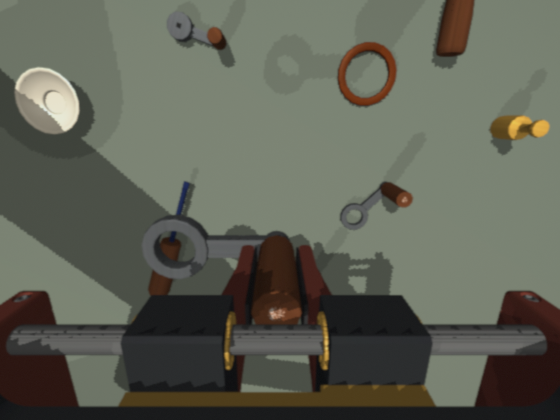

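View pics/s3.png

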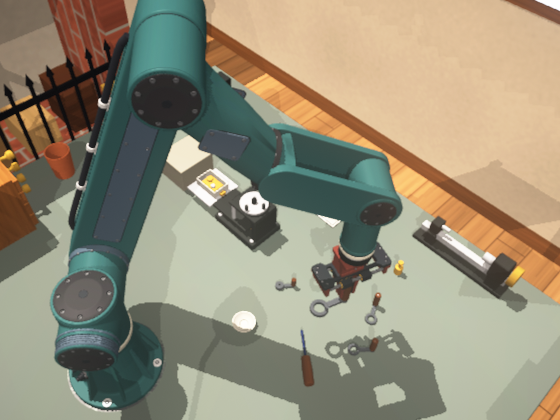

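The crank is held: ring at wrist (175,247), arm running toward the fingers. I'll measure the ring relative to the tool, then carry it over the driver.

```bash
cat >> h.py <<'E'
def ring(c,exp,zr,show=False):
    """fit hub from depth cloud: points near exp (xy) with z in zr"""
    from scipy.optimize import least_squares
    P=cloud(c); m=(np.hypot(P[...,0]-exp[0],P[...,1]-exp[1])<.032)&(P[...,2]>zr[0])&(P[...,2]<zr[1])&(c["range_z"]>0)
    m=m.astype(np.uint8)
    p=P[m>0]; z=np.median(p[:,2])
    pl=np.linalg.lstsq(np.c_[p[:,:2]-exp,np.ones(len(p))],p[:,2],rcond=None)[0]
    ct=max(cv2.findContours(m,cv2.RETR_EXTERNAL,cv2.CHAIN_APPROX_NONE)[0],key=len)[:,0]
    C=np.array([px2w(c,u,v,z)[:2] for u,v in ct]); 
    C=C[np.hypot(*(C-exp).T)<.030]
    s=least_squares(lambda q:np.hypot(*(C-q[:2]).T)-.023,list(exp),loss="soft_l1",f_scale=.001)
    return s.x,z,pl,len(p)
E
python3 - <<'E'
from h import *
a=np.radians(-19.3); g=np.array([.495,-.3108])
exp=g-.07*np.array([np.cos(a),np.sin(a)])
c=np.load("w3.npz")
h,z,pl,n=ring(c,exp,(.12,.17)); print(exp,h,z,pl,n)
v=g-h; print(np.linalg.norm(v),"yaw",np.degrees(np.arctan2(v[1],v[0])))
E
```

```text
[ 0.42893393 -0.28766399] [ 0.43069451 -0.28740952] 0.14810654286506508 [-0.02221949 -0.00431968  0.14706716] 2862
0.06842741234252106 yaw -19.988346996335213
```

Run:
```python
from h import *
ctr=np.array([.5486,.0798]); th=-126.5
u=np.array([np.cos(np.radians(th)),np.sin(np.radians(th))])
g=ctr+.0695*u
servo_line([.495,-.3108,.22],rate=.15)
move_ptp([*g,.215],Q(th))
c=capture("wrist"); cv2.imwrite("pics/w4.png",c["image"]); np.savez("w4.npz",**c)
print(current_clock(),current_joint_pos(),current_position(),current_finger_gap())
h,z,pl,n=ring(c,ctr,(.17,.21)); print(h,z,pl,n,"err",h-ctr)
v=current_position()[:2]-h; print(np.linalg.norm(v),np.degrees(np.arctan2(v[1],v[0])))
```

```text
11.3583 [-8.95018523e-02  2.34432443e-01  1.71545482e+00 -1.10670046e-04
  1.19195811e+00  2.11844829e+00] [0.50729017 0.02361248 0.21484123] 0.023874017047603297
[0.54760511 0.07965164] 0.19369528557542925 [-0.0024214   0.02519294  0.19265581] 2887 err [-0.00099489 -0.00014836]
0.06903391431456504 -125.731493370524
```

View pics/w4.png

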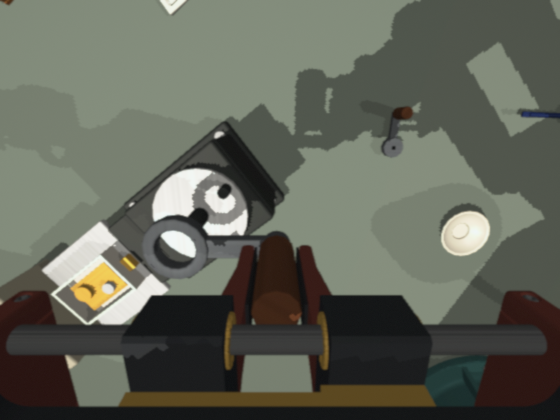

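The ring at (175,247) hangs just in front of the post at (200,217). I'll re-measure the driver from this same view.

Run:
```python
from h import *
from scipy.optimize import least_squares
c=np.load("w4.npz"); P=cloud(c); g=cv2.cvtColor(c["image"],cv2.COLOR_BGR2GRAY); zs=P[...,2]
ctr=np.array([.5486,.0798])
m=((np.hypot(P[...,0]-ctr[0],P[...,1]-ctr[1])<.055)&(zs>.124)&(zs<.135)).astype(np.uint8)
print(np.median(zs[m>0]))
hull=cv2.convexHull(np.vstack([k for k in cv2.findContours(m,cv2.RETR_EXTERNAL,cv2.CHAIN_APPROX_NONE)[0] if len(k)>20]))[:,0]
W=np.array([px2w(c,u,v,.1296)[:2] for u,v in hull]); 
s=least_squares(lambda q:np.hypot(*(W-q).T)-.042,ctr,loss="soft_l1",f_scale=.0008); print("plate",s.x,np.round(s.fun*1000,1))
for nm,e in [("pinA",(.5137,.0744)),("pinB",(.5537,.0453)),("post",ctr)]:
    k=(np.hypot(P[...,0]-e[0],P[...,1]-e[1])<.012)&(zs>.140)&(zs<.16)
    print(nm,P[k].mean(0) if k.any() else None,k.sum())
```

```text
0.12972157085030736
plate [0.54895667 0.07792476] [-0.5 -0.4 -0.6 -0.5 -0.5  0.5  0.4  0.4  0.5  0.5  0.6  0.1  0.5  0.3
 -0.1 -0.1 -0.2 -0.2 -0.4 -0.4 -0.3 -0.4 -0.1 -0.1  0.3  0.6  0.8  0.3
  0.5  0.6  0.4  0.4  0.4  0.3 -0.1]
pinA None 0
pinB [0.55452499 0.04312941 0.14682144] 137
post [0.54999298 0.07404071 0.14517674] 157
```

Run:
```python
from h import *
p=current_position(); q=p+np.array([.0014,-.0015,0])
servo_line([q[0],q[1],.195],rate=.08)
f0=current_force()
r=servo_line([q[0],q[1],.158],rate=.03,contact_N=4)
print(r,current_position(),current_force()-f0,current_finger_gap(),current_clock())
c=capture("wrist"); cv2.imwrite("pics/w5.png",c["image"]); np.savez("w5.npz",**c)
h,z,pl,n=ring(c,q[:2]+.069*np.array([np.cos(np.radians(54)),np.sin(np.radians(54))]),(.125,.165)); print(h,z,pl,n)
```

```text
True [0.50846425 0.02199106 0.16191225] [-0.92666366 -0.54536621  7.62019858] 0.023409212999334288 12.7667
[0.54880225 0.0812746 ] 0.13912967071896004 [-0.09670641  0.06918145  0.13720942] 5630
```

View pics/w5.png

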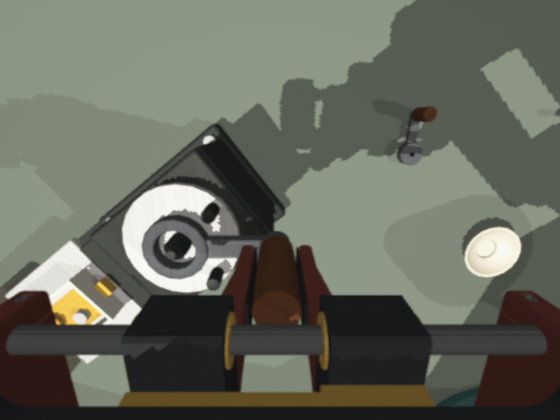

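Seated: ring (175,247) is around the post, the arm passes between the pins at (210,212) and (215,278), and the TCP height is as predicted. Winding clockwise now, with force monitoring.

```bash
cat >> h.py <<'E'
CTR=np.array([.549,.0785])
def wind(deg,step=12,rate=.09,z=.1625,R=.0695,lim=25):
    p=current_position(); th=np.degrees(np.arctan2(p[1]-CTR[1],p[0]-CTR[0])); th0=th
    end=th-deg; s=-1 if deg>0 else 1; F=[]
    while abs(end-th)>1e-6:
        th=th+s*min(step,abs(end-th)); r=np.radians(th)
        servo_line([CTR[0]+R*np.cos(r),CTR[1]+R*np.sin(r),z],rate=rate)
        f=current_force(); er=np.array([np.cos(r),np.sin(r)]); et=np.array([np.sin(r),-np.cos(r)])
        F.append((round(th),round(f[:2]@er,1),round(f[:2]@et,1),round(f[2],1)))
        if np.linalg.norm(f)>lim: print("LIMIT");break
    return th,F
E
python3 - <<'E'
from h import *
th,F=wind(60); print(F)
print(current_clock(),current_finger_gap(),current_joint_pos())
c=capture("wrist"); cv2.imwrite("pics/w6.png",c["image"]); np.savez("w6.npz",**c)
E
```

```text
[(-138, np.float64(0.8), np.float64(0.8), np.float64(-1.1)), (-150, np.float64(0.9), np.float64(0.3), np.float64(-2.4)), (-162, np.float64(-0.2), np.float64(-0.0), np.float64(-2.2)), (-174, np.float64(-1.0), np.float64(-0.2), np.float64(-1.8)), (-186, np.float64(-1.7), np.float64(0.6), np.float64(-1.5))]
14.35 0.02375561255688381 [3.44532886e-02 2.68677660e-01 1.81878776e+00 6.77171226e-04
 1.05659017e+00 2.24122798e+00]
```

View pics/w6.png

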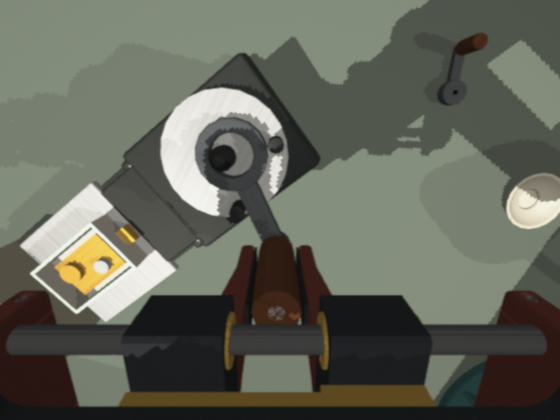

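The driver follows: the arm bears on the pin at (237,210), the ring is still on the post and forces are small. Continuing.

```bash
cat >> h.py <<'E'
def heights(tag):
    for n in ["scene","side","wrist"]:
        c=capture(n); cv2.imwrite(f"pics/{n}{tag}.png",c["image"]); np.savez(f"{n}{tag}.npz",**c)
        P=cloud(c); z=P[...,2]; g=cv2.cvtColor(c["image"],cv2.COLOR_BGR2GRAY)
        hsv=cv2.cvtColor(c["image"],cv2.COLOR_BGR2HSV)
        ok=c["range_z"]>0
        S=ok&(abs(P[...,0]-.55)<.05)&(abs(P[...,1]-.41)<.045)&(z>.07)&(z<.1)
        T=ok&(abs(P[...,0]-.545)<.07)&(P[...,1]>.195)&(P[...,1]<.335)&(z>.03)&(z<.14)&(g>110)&(hsv[...,1]<60)
        hh=np.histogram(z[T],bins=np.arange(.03,.14,.003))
        print(n,"sill",round(float(np.median(z[S])),4) if S.any() else None,S.sum(),"tab",[(round(float(b),3),int(k)) for k,b in zip(*hh) if k>15])
E
python3 - <<'E'
from h import *
th,F=wind(300,z=.1615); print(F[::4],max(np.hypot(f[1],f[2]) for f in F))
print(current_clock(),current_finger_gap(),current_position())
heights("7")
E
```

```text
[(162, np.float64(-0.0), np.float64(2.0), np.float64(3.8)), (114, np.float64(-2.1), np.float64(1.9), np.float64(4.9)), (66, np.float64(2.0), np.float64(-0.7), np.float64(5.9)), (18, np.float64(5.0), np.float64(0.4), np.float64(4.7)), (-30, np.float64(6.5), np.float64(0.5), np.float64(3.7)), (-78, np.float64(6.1), np.float64(0.8), np.float64(7.1)), (-126, np.float64(-0.4), np.float64(-0.2), np.float64(9.5))] 7.8230428862431785
22.1167 0.02342125418258478 [0.50701355 0.02241973 0.16179285]
scene sill 0.0833 488 tab [(0.063, 26), (0.066, 93), (0.069, 276), (0.072, 35), (0.075, 27), (0.078, 32), (0.081, 35), (0.084, 65), (0.087, 67), (0.09, 67), (0.093, 85), (0.096, 39)]
side sill 0.0884 611 tab [(0.066, 17), (0.069, 71), (0.072, 179), (0.075, 171), (0.078, 86), (0.081, 27), (0.084, 26), (0.087, 37), (0.09, 46), (0.093, 44), (0.096, 55), (0.099, 49), (0.102, 22)]
wrist sill None 0 tab [(0.072, 2671), (0.075, 138), (0.096, 44), (0.099, 142)]
```

View pics/wrist7.png

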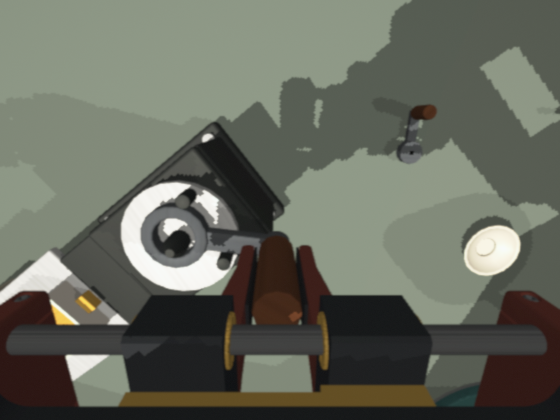

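View pics/scene7.png

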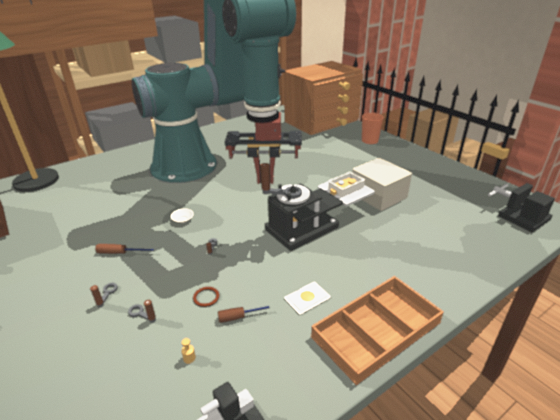

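The table is at 0.0738 (wrist) against a sill of 0.087, and all three cameras agree on about 13.3 mm remaining, i.e. about 159°.

Run:
```python
from h import *
th,F=wind(159,z=.162); print(F[::3],max(np.hypot(f[1],f[2]) for f in F))
print(current_clock(),current_finger_gap(),current_position())
heights("8")
```

```text
[(-139, np.float64(-2.0), np.float64(1.6), np.float64(5.5)), (-175, np.float64(-2.9), np.float64(-0.5), np.float64(1.7)), (-211, np.float64(-3.3), np.float64(0.4), np.float64(2.5)), (-247, np.float64(-2.0), np.float64(0.8), np.float64(3.8)), (-283, np.float64(2.9), np.float64(-0.3), np.float64(3.7))] 5.692099788303083
26.5417 0.023811660326290087 [0.56732882 0.14618293 0.16201909]
scene sill 0.0832 474 tab [(0.075, 27), (0.078, 29), (0.081, 283), (0.084, 77), (0.087, 31), (0.09, 20), (0.093, 31), (0.096, 68), (0.099, 57), (0.102, 77), (0.105, 70), (0.108, 67)]
side sill 0.0884 610 tab [(0.081, 44), (0.084, 143), (0.087, 177), (0.09, 117), (0.093, 44), (0.096, 29), (0.099, 32), (0.102, 36), (0.105, 48), (0.108, 48), (0.111, 40), (0.114, 36)]
wrist sill 0.0872 2658 tab [(0.078, 25), (0.081, 39), (0.084, 2607), (0.087, 1306), (0.09, 74), (0.093, 74), (0.096, 88), (0.099, 91), (0.102, 89), (0.105, 94), (0.108, 79), (0.111, 204)]
```

View pics/wrist8.png

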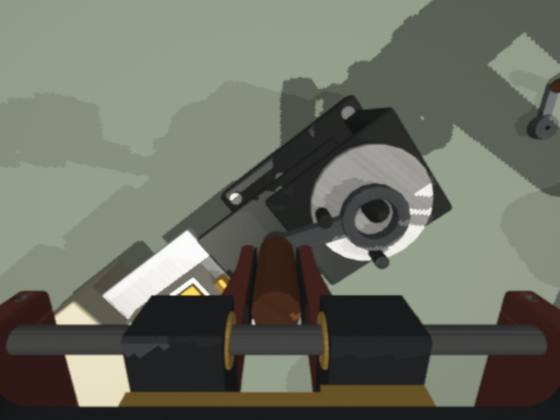

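The table is level with the sill (wrist: about 0.0867 against 0.0872), and the ring at (375,210) is still around the post. Releasing.

Run:
```python
from h import *
p=current_position()
move_gripper(.045); print(current_finger_gap())
servo_line([p[0],p[1],.27],rate=.12)
move_ptp([.47,.0,.38],Q(-100))
sleep(.5); print(current_clock(),current_force())
heights("9")
```

```text
0.04486717712496137
29.6333 [ 0.51551383 -0.42415592 -0.46486037]
scene sill 0.0833 485 tab [(0.075, 27), (0.078, 30), (0.081, 267), (0.084, 87), (0.087, 27), (0.09, 26), (0.093, 30), (0.096, 57), (0.099, 63), (0.102, 72), (0.105, 85), (0.108, 58)]
side sill 0.0886 612 tab [(0.081, 54), (0.084, 140), (0.087, 178), (0.09, 127), (0.093, 36), (0.096, 31), (0.099, 42), (0.102, 45), (0.105, 31), (0.108, 51), (0.111, 57), (0.114, 19)]
wrist sill 0.0873 2470 tab [(0.084, 1602), (0.087, 1354), (0.09, 157), (0.093, 16), (0.096, 37), (0.099, 24), (0.105, 65), (0.108, 76), (0.111, 413), (0.114, 39)]
```

View pics/side9.png

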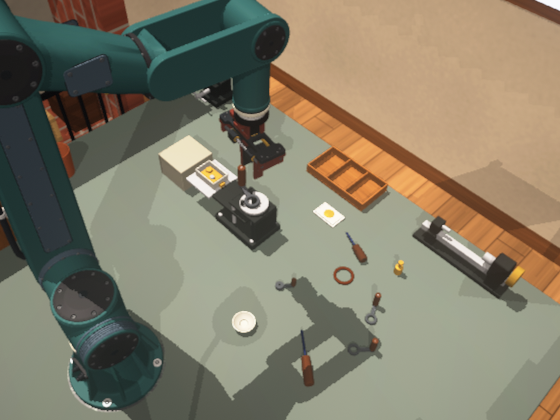

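View pics/scene9.png

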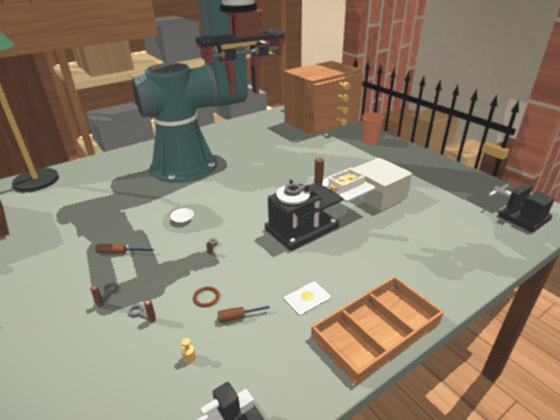

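The crank stands seated with its grip at scene (319,170), the table is level beside the sill, and the hand is clear. One last check of ring height, then I hand in.

```bash
python3 - <<'E'
from h import *
c=np.load("wrist9.npz"); P=cloud(c); d=np.hypot(P[...,0]-.549,P[...,1]-.079)
k=(d<.045)&(P[...,2]>.12)&(P[...,2]<.16)
hh=np.histogram(P[k][:,2],bins=np.arange(.12,.16,.002)); print([(round(float(b),3),int(n)) for n,b in zip(*hh)])
k=(P[...,2]>.19)&(P[...,2]<.225)&(d<.1); print("grip top",P[k].mean(0),k.sum())
E
python3 -c "
from bench import *
close_job(); print(current_clock())"
```

```text
[(0.12, 1), (0.122, 5), (0.124, 8), (0.126, 41), (0.128, 1237), (0.13, 768), (0.132, 30), (0.134, 26), (0.136, 30), (0.138, 146), (0.14, 464), (0.142, 197), (0.144, 42), (0.146, 81), (0.148, 47), (0.15, 19), (0.152, 10), (0.154, 0), (0.156, 0), (0.158, 0)]
grip top [0.5651067  0.14566723 0.2068022 ] 521
the job is handed in; nothing more can be done
the job is handed in; nothing more can be done
```

The lift table is now level with the top of the stone block, to within about 2 mm, and the job is handed in. I set the big crank's ring over the jack's post with its arm between the two pins. I then wound it about 519° clockwise by its grip, let go and moved the hand clear.

- **Height:** in the last pictures the table is at about 0.087 m and the block at 0.0873 m by the wrist camera. The scene and side cameras read different absolute heights (block at 0.083 and 0.089 m), but each still shows table and block level within about 2 mm.
- **Crank:** it is still seated after release. The top of the ring is about 12 mm above the driver plate, which matches the ring's thickness. The grip stands upright, about 69 mm out from the post.
- **Limits:** the wrist forces I logged stayed around 10 N or below. The clock read 29.6 s just before the final pictures. None of the checks failed.

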